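Seat a pillar candle on its spiked plate

ROBOT

A 7-joint arm with a two-finger parallel gripper is mounted at the origin on the work surface. World frame = base frame: x ahead of the robot, y to its left, z up, the work surface at z = 0. Lengths are in m, angles in rad, forces in N, time in s.
With the tool pointing down it reaches from about 0.425 to 0.925 m from the base axis. Payload 6.8 kg.
Tool frame: the origin (TCP) lies on the front face of the gripper's body, between the roots of the fingers; the fingertips stand 73 mm ahead of it and the grasp point (between the pads) lies 54 mm ahead of it; z points along the fingers, y is the direction in which the jaws open and shut (so a half turn about z gives the same grasp; the last joint's range is limited). The gripper opens to 85 mm and grips with 20 to 120 N. Pads are 22 mm wide; open, the fingers measure 114 mm over their backs; the gripper's body (76 mm by 85 mm) begins 54 mm behind the grasp point. The pads swing forward as they close: fully open they stand 13 mm farther back than shut.
Start: joints at [-1.337, 0.477, 0.022, 1.555, -0.011, 1.109, -0.083], TCP at [0.226, 0.636, 0.304] pointing down, gripper open.
Joint ranges: [-2.96, 2.96], [-0.34, 2.1], [-1.41, 1.46], [0.24, 2.44], [-1.37, 4.51], [0.17, 1.92], [-2.96, 2.96]. Speed limits (rad/s): [2.39, 2.39, 3.14, 3.14, 3.14, 3.14, 3.14].

INTERFACE

Orientations are given as a unit quaternion [w, x, y, z].
In Python, from station import get_obs, read_camera, hand_in, spot_in, cut_out, spot_point gives the robot as it stands. The module is installed in compiled form; this text tells all that it offers.
- The arm moves only by the tool move_arm, never from a script. Its arguments are lists of equal length, an entry for each row: "gripper": the opening, from 0 (shut) to 1 (fully open); "xyz": the shift along the tool's x, y, z in cm, a list of three; "twist": the turn about the tool's z in rad. A call has 1 to 5 rows; each row is the pose to reach, as a shift and turn from the pose commanded when the call began, along the tool's axes at that moment; what a row does not reach only later rows make up. A row lasts 1/12 s, in which the tool goes at most 41.7 mm and 7.16 degrees, less where a joint would pass 70% of its speed; a pose out of reach is approached as far as the arm can. A call with a gripper value outside its range is refused whole. The fingers move at their own pace and stop on an object; "squeeze" is the grip in N (left out, the last holds). Time passes only in rows, so rows that repeat a pose let the fingers close. It gives the time, the measured TCP pose, the force and the opening at its end, in the units of the state.
- get_obs(): the state, without advancing time (a new reading comes with each control period).
- read_camera(name): name is "scene" or "side" or "wrist"; returns a dict with "pixels" (420x560x3 uint8, red, green, blue), "fx", "fy", "cx", "cy" (pixels), "k1" (the pictures are not rectified: a ray, as slopes to the right and down, at radius r is drawn at 1 + k1 r^2 times it, then the intrinsics apply), "R" (3x3) and "t" (3): a world point X has camera coordinates R X + t. Camera axes: x right, y down, z forward; pixel columns grow to the right and rows downward; lengths in m; the calibration is good to about 2 mm. A picture is of the moment at which its call begins. There is no depth.
- hand_in(): hands the job in, once; it reports no verdict.
Trained networks look in the newest picture that a camera, given by its name, has taken for a name from the list of things; names that differ only in an ending like _2 or _b are one class to them, and where a whole thing is asked for, a point or a joint stands for the part that bears it (a point fixed in the world has none). Each returns a list of dicts, best first, with "p" (0 to 1); they miss things now and then, are a little off and sometimes report something else, mostly with a low value. They report only what shows in the picture. A call takes as long as a camera call. They do not tell look-alikes from the thing itself.
- spot_in(query, camera): "centre" ([x, y, z] in m, in world coordinates, good to about 4 mm: the middle of the surface that is visible of it).
- cut_out(query, camera): "pixels" (420x560 bool, what is visible of it).
- spot_point(query, camera): "centre" ([x, y, z] in m, in world coordinates, good to about 4 mm: a listed point, or the origin of a listed thing).
The state is a dict: "t": time; "q": joint angles; "joint_vel": joint speeds; "joint_torque": joint torques, N m; "eef_pos": TCP position; "tool_rot": TCP orientation; "contact_force": force on the tool from outside, world axes, zero at the start; "torque": the same for the moment, N m; "gripper_width": opening from 0.0 (shut) to 1.0 (fully open).
Only numpy, scipy, OpenCV 4.12 (cv2) and the standard library are available. Lean on these libraries where they do the work, as an engineer would, in place of code of your own. Each camera call takes 0.05 s, during which the arm holds its last target.

TASK

Put the pillar candle on the spiked candle holder: find the pin with the hole in the candle's base by feel and lower the candle until its base sits flat on the plate, centred so that no edge hangs over. Go gently, do not drop or force it, since soft wax dents and splits on the iron pin, and leave the other things on the counter alone.

Things in the scene. Friction and masses are not known exactly. Their poses are not given: they have to be found in the camera images.
- candle_mid (a point): Centre, half-way up, of the ivory wax pillar candle: a plain upright cylinder 56 mm in diameter and 80 mm tall, with a soft 8 mm wick standing in the middle of its top. About 0.2 kg, loose, standing on the counter. Its wax is soft: a push of more than about 20 N against the holder damages it, and so does letting it drop onto the holder; 3 to 8 N is plenty.
- candle_base (a point): Middle of the candle's flat underside, on its axis, 40 mm below candle_mid. In the underside is a straight vertical hole for the pin, 9 mm in diameter and 26 mm deep. It was drilled by hand: its centre lies 4 to 6 mm off the candle's axis, in a direction that is not known (the candle's yaw tells nothing).
- plate (a point): Middle of the holder's plate, on its top face; z is up. The holder is a black iron stand that does not move: a foot 92 mm across, a thin stem, and a flat round plate 66 mm in diameter with its top 50 mm above the counter. A seated candle has its base flat on the plate; with the pin in its hole it still slides about 1.5 mm each way, enough to bring its axis within 4 mm of this point.
- pin_top (a point): Top of the blunt upright round pin that stands in the middle of the plate: 18 mm tall, 6 mm in diameter, its top edge chamfered to 5 mm. This point is 18 mm straight above the plate's middle.
- tumbler_mid (a point): Centre, half-way up, of an empty amber glass candle tumbler, open at the top, 80 mm in diameter, 85 mm tall. Loose bystander; not to be touched.
- bottle_mid (a point): Point 50 mm above the base, on the axis, of a small amber dropper bottle with a black pointed top, 38 mm in diameter, 105 mm tall. Loose bystander; not to be touched.
- tin_mid (a point): Centre, half-way up, of a round lidded aluminium tin, 68 mm in diameter, 42 mm tall. Loose bystander; not to be touched.
Mind the look-alikes: they are no part of the job. What is shaped like the part that bears candle_mid but blue or pink is not meant.

How it is judged:
By the outcome, as a careful person would: the job done as asked, in the order asked, and still so for the second after the job is handed in, with the robot touching nothing.
It also fails if it takes over 67 s, if anything falls off the work surface, if the arm or the gripper's body presses on something with over 40 N, if the wrist force passes 120 N, or if a joint passes its speed limit or range.

## Working session

There is one attempt and no reset: what is moved stays moved. The work goes in short steps, Python scripts to look and compute and a tool call to move; the robot and the scene stay as the last step left them, time stands still between calls to the robot, and variables do not carry over. Pictures are saved under pics/ and viewed, and the job is handed in when it is done.

Besides the shell and the picture viewer there is one more tool, called as a command line: name --pt "numbers of a row" for each row, then --argument value for the rest. move_arm: Moves the arm, as the interface text tells. Its arguments: {"type":"object","properties":{"gripper":{"type":"array","items":{"type":"number"}},"xyz":{"type":"array","items":{"type":"array","items":{"type":"number"}}},"twist":{"type":"array","items":{"type":"number"}},"squeeze":{"type":"number"}},"required":["gripper","xyz","twist"]}

```bash
mkdir -p pics; cat > h.py <<'E'
from station import *
import numpy as np, cv2
def save(im,name): cv2.imwrite('pics/'+name+'.png',cv2.cvtColor(im,cv2.COLOR_RGB2BGR))
def proj(c,X):
    p=np.array(c["R"])@np.array(X)+np.array(c["t"]); s=p[:2]/p[2]; s=s*(1+c["k1"]*(s@s))
    return np.array([c["fx"]*s[0]+c["cx"],c["fy"]*s[1]+c["cy"]])
def ray(c,u,v):
    d=np.array([(u-c["cx"])/c["fx"],(v-c["cy"])/c["fy"]]); s=d.copy()
    for _ in range(20): s=d/(1+c["k1"]*(s@s))
    R=np.array(c["R"]); return -R.T@np.array(c["t"]), R.T@np.array([s[0],s[1],1])
def atz(c,u,v,z):
    o,d=ray(c,u,v); return o+d*(z-o[2])/d[2]
E
python3 - <<'E'
from h import *
o=get_obs(); print({k:np.round(v,3).tolist() for k,v in o.items()})
for n in ["scene","side"]:
    c=read_camera(n); save(c["pixels"],n+"0"); print(n,np.round(c["R"],3).tolist(),np.round(c["t"],3),c["fx"],c["k1"])
    for q in ["candle_mid","candle_base","plate","pin_top","tumbler_mid","bottle_mid","tin_mid"]:
        print(q,[(np.round(r["centre"],3).tolist(),round(r["p"],2),proj(c,r["centre"]).round().tolist()) for r in spot_point(q,n)])
E
```

```text
{'t': 0.0, 'q': [-1.337, 0.478, 0.022, 1.556, -0.011, 1.109, -0.083], 'joint_vel': [-0.001, 0.001, -0.001, -0.001, 0.0, 0.0, 0.001], 'joint_torque': [-0.001, -59.645, 1.608, -28.12, 0.012, 0.009, 0.0], 'eef_pos': [0.226, 0.636, 0.303], 'tool_rot': [-0.0, 0.17, 0.985, -0.001], 'contact_force': [-0.227, -0.118, 0.742], 'torque': [-0.02, -0.012, -0.04], 'gripper_width': 1.003}
scene [[0.371, 0.928, 0.003], [0.727, -0.289, -0.624], [-0.578, 0.234, -0.782]] [-0.19  -0.37   1.735] 527.3910025507457 -0.06335409654562761
candle_mid [([0.396, 0.101, 0.042], 0.96, [297.0, 160.0]), ([0.506, 0.261, 0.039], 0.95, [365.0, 172.0]), ([0.51, 0.137, 0.038], 0.89, [325.0, 185.0]), ([0.397, 0.192, 0.038], 0.85, [326.0, 152.0]), ([0.588, 0.222, 0.04], 0.68, [366.0, 196.0])]
candle_base [([0.509, 0.137, 0.001], 0.84, [324.0, 194.0]), ([0.401, 0.198, 0.0], 0.8, [327.0, 162.0]), ([0.51, 0.254, -0.0], 0.74, [362.0, 183.0]), ([0.589, 0.22, -0.003], 0.6, [364.0, 207.0])]
plate [([0.541, -0.068, 0.045], 0.6, [259.0, 214.0])]
pin_top [([0.537, -0.072, 0.07], 0.83, [257.0, 207.0])]
tumbler_mid [([0.692, 0.025, 0.
[... 359 characters left out ...]
94, 0.041], 0.72, [222.0, 188.0]), ([0.512, 0.26, 0.042], 0.56, [261.0, 176.0])]
candle_base [([0.515, 0.138, 0.0], 0.95, [264.0, 209.0]), ([0.394, 0.101, -0.001], 0.85, [220.0, 218.0]), ([0.516, 0.261, -0.0], 0.67, [263.0, 187.0]), ([0.582, 0.218, 0.0], 0.64, [285.0, 194.0]), ([0.399, 0.195, 0.0], 0.62, [224.0, 200.0])]
plate [([0.532, -0.076, 0.053], 0.57, [272.0, 239.0]), ([0.689, 0.024, 0.039], 0.21, [332.0, 218.0])]
pin_top [([0.534, -0.073, 0.069], 0.74, [273.0, 233.0])]
tumbler_mid [([0.69, 0.023, 0.042], 0.63, [332.0, 217.0])]
bottle_mid [([0.482, 0.35, 0.049], 0.58, [251.0, 161.0]), ([0.4, -0.318, 0.017], 0.25, [209.0, 332.0])]
tin_mid [([0.402, -0.316, 0.022], 0.9, [210.0, 330.0])]
```

```bash
python3 - <<'E'
import cv2
a=cv2.imread('pics/scene0.png');b=cv2.imread('pics/side0.png')
cv2.imwrite('pics/cropA.png',cv2.resize(a[110:280,220:420],(800,600)[:2] and (700,595),interpolation=cv2.INTER_CUBIC))
cv2.imwrite('pics/cropB.png',cv2.resize(b[130:280,190:370],(720,600),interpolation=cv2.INTER_CUBIC))
E
```

```text
(no output)
```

View pics/scene0.png

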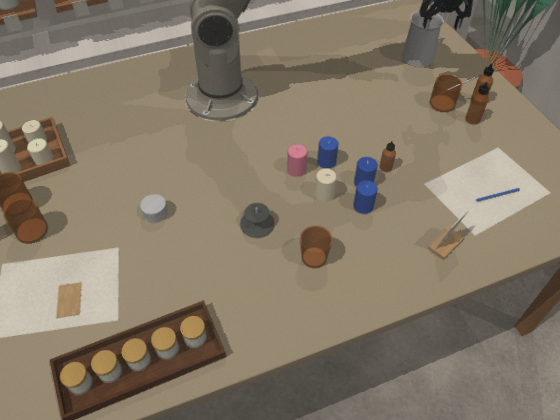

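View pics/cropA.png

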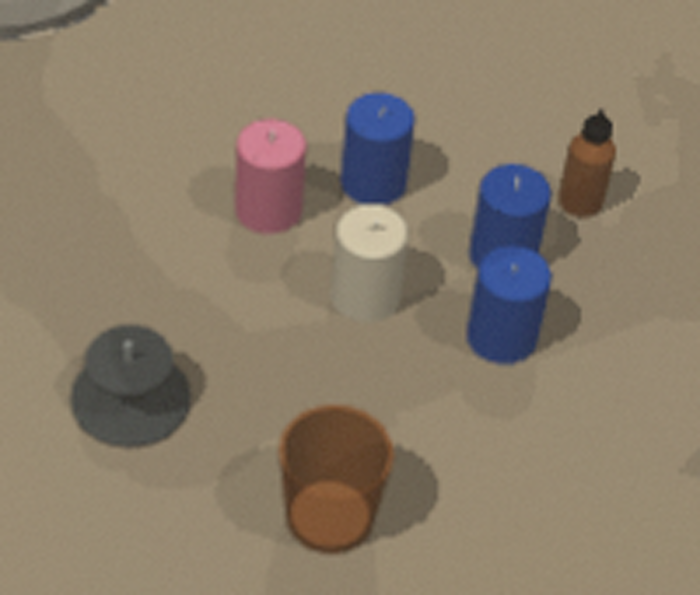

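View pics/cropB.png

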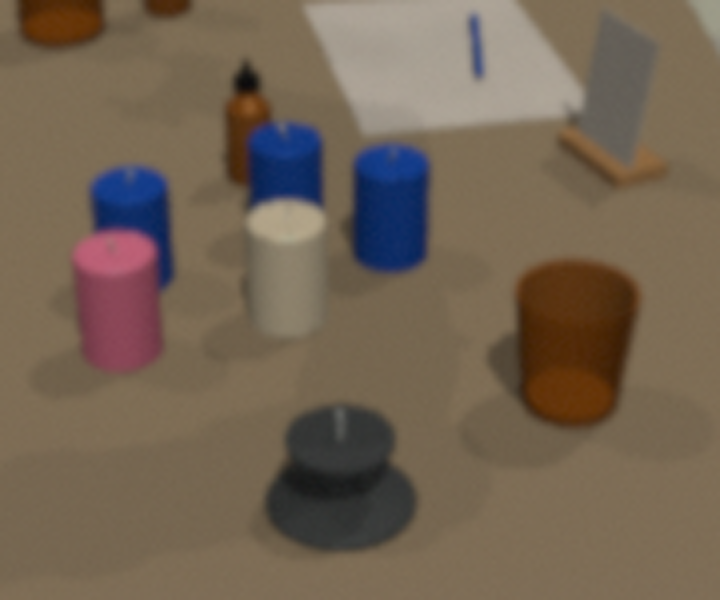

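Candidates in the scene picture are pink (297,160), blue (327,152), blue (366,172), blue (366,196) and ivory (325,185). The enlarged crop shows only the candle at (325,185) is ivory, so that is the one, at about (0.511, 0.137). The black holder with its pin is at (257,210), about (0.536, -0.072). I move towards the candle first, then check with the wrist camera.

move_arm --gripper '[1, 1, 1, 1, 1]' --pt "-3 -2.6 0" --pt "-6 -5.2 0" --pt "-9 -7.8 0" --pt "-12 -10.4 0" --pt "-15 -13 0" --twist '[-0.07, -0.14, -0.21, -0.28, -0.342]'

```text
t: 1.22
eef_pos: [0.3247, 0.4615, 0.304]
tool_rot: [0.0, -0.002, 1.0, 0.0]
contact_force: [1.5, 0.4, 0.6]
gripper_width: 0.998
```

```bash
cat >> h.py <<'E'
from scipy.spatial.transform import Rotation as Ro
def tool(o=None):
    o=o or get_obs(); q=np.array(o["tool_rot"]); return np.array(o["eef_pos"]),Ro.from_quat([q[1],q[2],q[3],q[0]]).as_matrix()
def go(target):
    p,R=tool(); d=R.T@(np.array(target)-p)*100
    print('tcp',p.round(4),'yaw tool y',np.degrees(np.arctan2(R[1,1],R[0,1])).round(2),'delta cm',d.round(2))
E
python3 -c "
from h import *
go([0.511,0.137,0.25]);print(get_obs()['t'])"
```

```text
tcp [0.3247 0.4615 0.304 ] yaw tool y 90.22 delta cm [-18.51 -32.53   5.4 ]
1.2167
```

move_arm --gripper '[1, 1, 1, 1, 1]' --pt "-2 -3.5 0.5" --pt "-4 -7 1" --pt "-6 -10.5 1.5" --pt "-8 -14 2" --pt "-10 -17.5 2.5" --twist '[0, 0, 0, 0, 0]'

```text
t: 1.63
eef_pos: [0.4247, 0.2864, 0.2791]
tool_rot: [0.0, -0.0, 1.0, 0.0]
contact_force: [0.8, 1.4, 0.0]
gripper_width: 1.004
```

move_arm --gripper '[1, 1, 1, 1, 1]' --pt "-2 -3.5 0.5" --pt "-4 -7 1" --pt "-6 -10.5 1.5" --pt "-8 -14.5 2.5" --pt "-8 -14.5 2.5" --twist '[0, 0, 0, 0, 0]'

```text
t: 2.05
eef_pos: [0.5065, 0.135, 0.2532]
tool_rot: [0.0, 0.005, 1.0, -0.002]
contact_force: [-0.1, -0.8, 0.8]
gripper_width: 0.996
```

```bash
python3 - <<'E'
from h import *
print(get_obs()['t']); go([0.511,0.137,0.25])
ms={}
for n in ["scene","side","wrist"]:
    c=read_camera(n); save(c["pixels"],n+"1")
    for q in ["candle_mid","plate","pin_top"]:
        print(n,q,[(np.round(r["centre"],4).tolist(),round(r["p"],2),proj(c,r["centre"]).round().tolist()) for r in spot_point(q,n)])
E
```

```text
2.05
tcp [0.5065 0.135  0.2532] yaw tool y 89.42 delta cm [-0.45  0.21  0.32]
scene candle_mid [([0.5082, 0.2594, 0.0373], 0.81, [365.0, 173.0]), ([0.5889, 0.222, 0.0373], 0.72, [366.0, 197.0]), ([0.3958, 0.1011, 0.0386], 0.69, [297.0, 160.0]), ([0.5082, 0.1388, 0.0382], 0.67, [326.0, 184.0]), ([0.3949, 0.1911, 0.0382], 0.66, [325.0, 152.0])]
scene plate [([0.5095, 0.1357, 0.0014], 0.63, [324.0, 194.0]), ([0.5408, -0.0678, 0.0465], 0.57, [259.0, 213.0])]
scene pin_top [([0.5377, -0.0736, 0.0696], 0.57, [256.0, 207.0])]
side candle_mid [([0.5133, 0.2603, 0.0444], 0.94, [262.0, 175.0]), ([0.5105, 0.1357, 0.0383], 0.87, [262.0, 198.0]), ([0.3965, 0.1985, 0.0409], 0.85, [222.0, 187.0]), ([0.3947, 0.1024, 0.0365], 0.75, [219.0, 206.0]), ([0.5892, 0.2197, 0.0418], 0.68, [288.0, 181.0])]
side plate [([0.5377, -0.0754, 0.052], 0.76, [275.0, 239.0]), ([0.3989, -0.3197, 0.02], 0.32, [208.0, 332.0])]
side pin_top [([0.5358, -0.0733, 0.0705], 0.92, [274.0, 232.0])]
wrist candle_mid [([0.5117, 0.2601, 0.0438], 0.9, [402.0, 206.0]), ([0.5899, 0.216, 0.0357], 0.77, [348.0, 277.0])]
wrist plate [([0.5347, -0.0741, 0.0493], 0.75, [51.0, 229.0])]
wrist pin_top [([0.5397, -0.0724, 0.065], 0.6, [42.0, 240.0])]
```

View pics/wrist1.png

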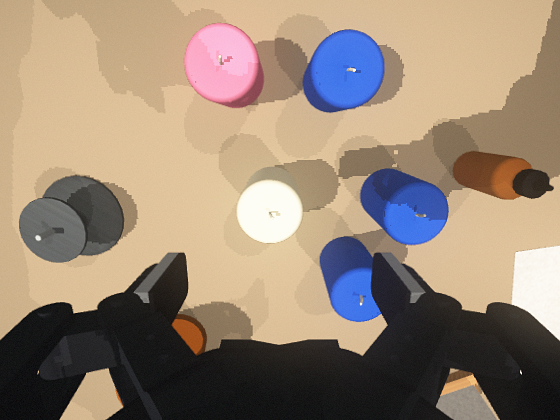

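Wrist view: the ivory top is at (270,212), the holder plate at (52,230) with its pin at (40,237), and blue candles lie to the right. I fit the circles to get precise positions.

```bash
python3 - <<'E'
from h import *
c=read_camera("wrist"); im=c["pixels"]
m=(im.min(axis=2)>205).astype(np.uint8); n,l,s,cc=cv2.connectedComponentsWithStats(m)
i=l[225,255]; cs,_=cv2.findContours((l==i).astype(np.uint8),cv2.RETR_EXTERNAL,cv2.CHAIN_APPROX_NONE)
p=cv2.convexHull(max(cs,key=len)).reshape(-1,2).astype(float)
def circ(P):
    A=np.c_[2*P[:,:2],np.ones(len(P))]; x=np.linalg.lstsq(A,(P[:,:2]**2).sum(1),rcond=None)[0]
    r=np.sqrt(x[2]+x[0]**2+x[1]**2); res=np.hypot(*(P[:,:2]-x[:2]).T)-r; return x[:2].round(4),r.round(4),res.std().round(5)
print('candle',s[i],circ(np.array([atz(c,u,v,0.08) for u,v in p])))
cr=cv2.resize(im[165:275,10:140],(780,660),interpolation=cv2.INTER_CUBIC); save(cr[:600],"wr_h1")
for q in ["plate"]:
    for r in cut_out(q,"wrist")[:2]:
        mm=r["pixels"].astype(np.uint8); print(r["p"],mm.sum(),np.argwhere(mm).mean(0))
cc=read_camera("scene"); save(cv2.resize(cc["pixels"][190:240,230:290],(720,600),interpolation=cv2.INTER_CUBIC),"sc_h1")
E
```

```text
candle [ 238  181   65   62 3102] (array([0.5081, 0.1359]), np.float64(0.0264), np.float64(0.00012))
0.63 6849 [219.75178858  73.03387356]
```

View pics/wr_h1.png

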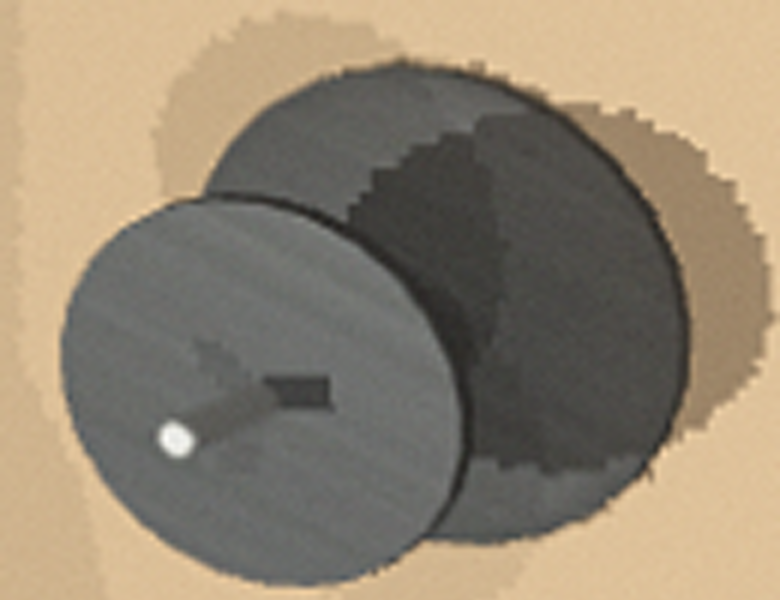

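```bash
python3 - <<'E'
from h import *
c=read_camera("wrist")
print('pin',atz(c,39.5,238.2,0.068)); go([0.5085,0.1365,0.104]);print(get_obs()['t'])
E
```

```text
pin [ 0.53636833 -0.07317923  0.068     ]
tcp [0.504  0.1433 0.2539] yaw tool y 90.02 delta cm [-0.45 -0.68 14.99]
2.85
```

move_arm --gripper '[1, 1, 1, 1]' --pt "-0.45 -0.7 2" --pt "-0.45 -0.7 4" --pt "-0.45 -0.7 4" --pt "-0.45 -0.7 4" --twist '[0, 0, 0, 0]'

```text
t: 3.18
eef_pos: [0.508, 0.136, 0.2133]
tool_rot: [-0.001, 0.0, 1.0, -0.0]
contact_force: [-0.5, 0.3, 0.2]
gripper_width: 1.003
```

```bash
python3 - <<'E'
from h import *
c=read_camera("wrist"); im=c["pixels"]; save(im,"wrist2")
u,v=proj(c,[0.50,0.136,0.08]).astype(int);print(u,v)
m=(im.min(axis=2)>205).astype(np.uint8); n,l,s,cc=cv2.connectedComponentsWithStats(m)
i=l[v,u]; cs,_=cv2.findContours((l==i).astype(np.uint8),cv2.RETR_EXTERNAL,cv2.CHAIN_APPROX_NONE)
p=cv2.convexHull(max(cs,key=len)).reshape(-1,2).astype(float)
def circ(P):
    A=np.c_[2*P[:,:2],np.ones(len(P))]; x=np.linalg.lstsq(A,(P[:,:2]**2).sum(1),rcond=None)[0]
    r=np.sqrt(x[2]+x[0]**2+x[1]**2); res=np.hypot(*(P[:,:2]-x[:2]).T)-r; return x[:2].round(4),r.round(4),res.std().round(5)
print('candle',s[i],circ(np.array([atz(c,u,v,0.08) for u,v in p])))
go([0.5085,0.1365,0.104]);print(get_obs()['t'])
E
```

```text
280 211
candle [     0      0    560    420 231578] (array([0.5794, 0.1353]), np.float64(0.2704), np.float64(3e-05))
tcp [0.5086 0.1363 0.2142] yaw tool y 90.01 delta cm [1.000e-02 2.000e-02 1.102e+01]
3.2333
```

View pics/wrist2.png

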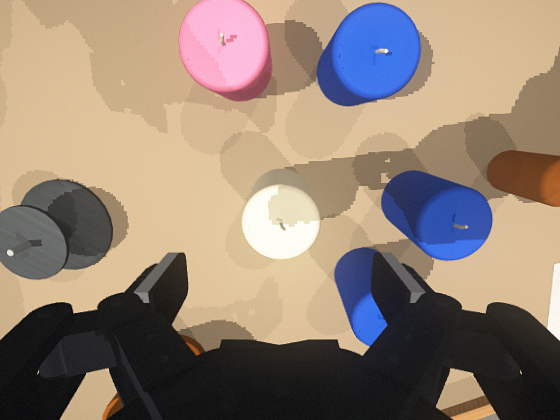

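```bash
python3 - <<'E'
from h import *
c=read_camera("wrist")
for u,v in [(281,221.5),(242,221),(320,221),(281,259),(281,184)]: print(atz(c,u,v,0.08).round(4))
print(atz(c,10.5,253,0.068).round(4))
go([0.5085,0.1365,0.104]);print(get_obs()['t'])
E
```

```text
[0.5081 0.137  0.08  ]
[0.5078 0.1099 0.08  ]
[0.5077 0.1641 0.08  ]
[0.5364 0.1371 0.08  ]
[0.4817 0.1369 0.08  ]
[ 0.5381 -0.0729  0.068 ]
tcp [0.509  0.1365 0.2147] yaw tool y 90.02 delta cm [ 6.000e-02 -1.000e-02  1.107e+01]
3.2833
```

Candle axis (0.5085, 0.137), radius about 27.5 mm, which agrees. I descend straight down with the jaw along y.

move_arm --gripper '[1, 1, 1, 1, 1]' --pt "0 0.05 3" --pt "0 0.05 6" --pt "0 0.05 8.5" --pt "0 0.05 10.3" --pt "0 0.05 10.8" --twist '[0, 0, 0, 0, 0]'

```text
t: 3.7
eef_pos: [0.5078, 0.1368, 0.1044]
tool_rot: [-0.001, -0.0, 1.0, -0.0]
contact_force: [-0.0, -0.3, -0.8]
gripper_width: 0.999
```

move_arm --gripper '[0.7, 0.6, 0.5, 0.5, 0.5]' --pt "0 0 0" --pt "0 0 0" --pt "0 0 0" --pt "0 0 0" --pt "0 0 0" --twist '[0, 0, 0, 0, 0]' --squeeze 40

```text
t: 4.12
eef_pos: [0.5098, 0.1371, 0.1076]
tool_rot: [0.002, -0.0, 1.0, 0.001]
contact_force: [-1.9, -0.1, 8.3]
gripper_width: 0.648
```

```bash
python3 - <<'E'
from h import *
c=read_camera("wrist"); save(c["pixels"],"wrist3")
o=get_obs();print(o['t'],o['gripper_width'],np.round(o['contact_force'],2),np.round(o['torque'],3)); go([0.5085,0.137,0.104])
E
```

```text
4.1667 0.6502256956404046 [-0.37 -0.57  7.4 ] [-0.017  0.201  0.041]
tcp [0.5098 0.1371 0.1076] yaw tool y 90.0 delta cm [ 0.13 -0.01  0.36]
```

View pics/wrist3.png

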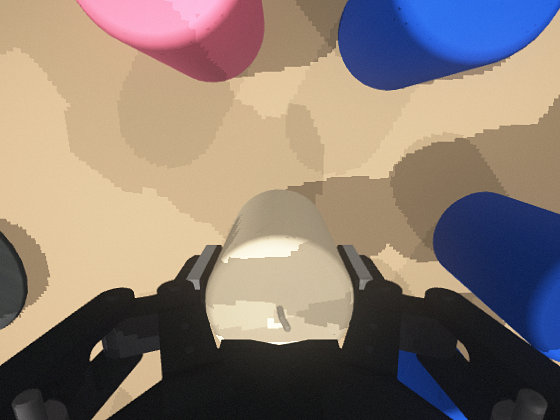

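Gripped at width 0.65 (about 55 mm). Lift, then move so that the wrist camera looks at the pin beside the held candle.

move_arm --gripper '[0.5, 0.5, 0.5, 0.5, 0.5]' --pt "0 0 -1" --pt "0 0 -3" --pt "0 0 -6" --pt "0 0 -9" --pt "0 0 -11.5" --twist '[0, 0, 0, 0, 0]'

```text
t: 4.58
eef_pos: [0.5085, 0.1366, 0.2235]
tool_rot: [0.001, -0.0, 1.0, 0.0]
contact_force: [0.7, -0.2, -1.4]
gripper_width: 0.644
```

move_arm --gripper '[0.5, 0.5, 0.5, 0.5, 0.5]' --pt "-0.5 -1.5 0" --pt "-2 -4.5 0" --pt "-3.5 -8 0" --pt "-5 -11.5 0" --pt "-6 -15 0" --twist '[0, 0, 0, 0, 0]'

```text
t: 5.0
eef_pos: [0.5694, -0.0146, 0.2221]
tool_rot: [0.001, -0.001, 1.0, 0.0]
contact_force: [0.0, 0.3, -1.4]
gripper_width: 0.647
```

move_arm --gripper '[0.5, 0.5, 0.5, 0.5, 0.5]' --pt "-1 -2.5 0" --pt "-2 -4.5 0" --pt "-3 -6 0" --pt "-3 -6 0" --pt "-3 -6 0" --twist '[0, 0, 0, 0, 0]'

```text
t: 5.42
eef_pos: [0.5984, -0.0743, 0.2214]
tool_rot: [0.0, 0.001, 1.0, -0.0]
contact_force: [-0.7, 0.8, -3.1]
gripper_width: 0.643
```

```bash
python3 - <<'E'
from h import *
c=read_camera("wrist"); save(c["pixels"],"wrist4")
for q in ["plate","pin_top","candle_mid","candle_base"]:
    print(q,[(np.round(r["centre"],4).tolist(),round(r["p"],2),proj(c,r["centre"]).round().tolist()) for r in spot_point(q,"wrist")])
o=get_obs();print(o['t'],o['gripper_width'],np.round(o['contact_force'],2),np.round(o['torque'],3)); go([0.537,-0.073,0.215])
E
```

```text
plate [([0.5351, -0.0745, 0.0494], 0.62, [280.0, 128.0])]
pin_top [([0.5394, -0.0671, 0.0626], 0.6, [290.0, 134.0])]
candle_mid []
candle_base []
5.6667 0.6443506692579848 [-0.16 -0.08 -1.66] [ 0.056 -0.046  0.015]
tcp [ 0.5982 -0.0719  0.2211] yaw tool y 90.12 delta cm [ 6.12 -0.1   0.61]
```

View pics/wrist4.png

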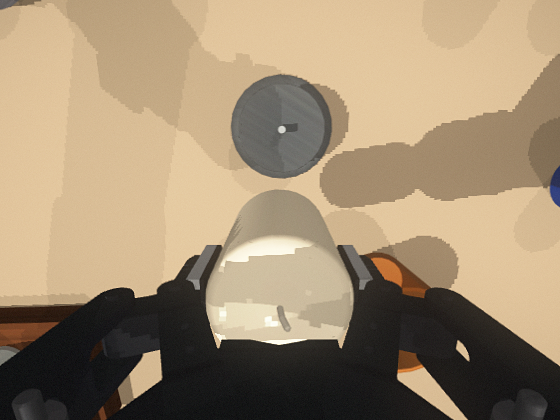

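```bash
python3 - <<'E'
from h import *
c=read_camera("wrist")
print('pin',atz(c,281.5,129.5,0.068).round(4),'plate',atz(c,281.3,126,0.05).round(4), [atz(c,*a,0.05).round(4) for a in [(232,126),(331.5,126),(281,74.5),(281,178)]])
p,R=tool(); im=c["pixels"].copy()
for dx in [-.003,0,.003]:
  for zz in (0.1076,0.0276):
    P=np.array([proj(c,p+np.array([dx+.0275*np.cos(a),.0275*np.sin(a),-zz])) for a in np.linspace(0,6.28,90)])
    col={-.003:(255,0,0),0:(0,200,0),.003:(0,0,255)}[dx]
    cv2.polylines(im,[P.round().astype(np.int32)],True,col,1)
    print(dx,zz,P[:,1].min().round(1))
save(cv2.resize(im[170:360,180:380],(630,598),interpolation=cv2.INTER_CUBIC),"ov4"); print(p)
E
```

```text
pin [ 0.5359 -0.0709  0.068 ] plate [ 0.5336 -0.0709  0.05  ] [array([ 0.5337, -0.1083,  0.05  ]), array([ 0.5335, -0.0329,  0.05  ]), array([ 0.4971, -0.0713,  0.05  ]), array([ 0.5735, -0.071 ,  0.05  ])]
-0.003 0.1076 186.7
-0.003 0.0276 233.5
0 0.1076 191.7
0 0.0276 241.8
0.003 0.1076 196.7
0.003 0.0276 250.1
[ 0.59830209 -0.0720605   0.22100762]
```

View pics/ov4.png

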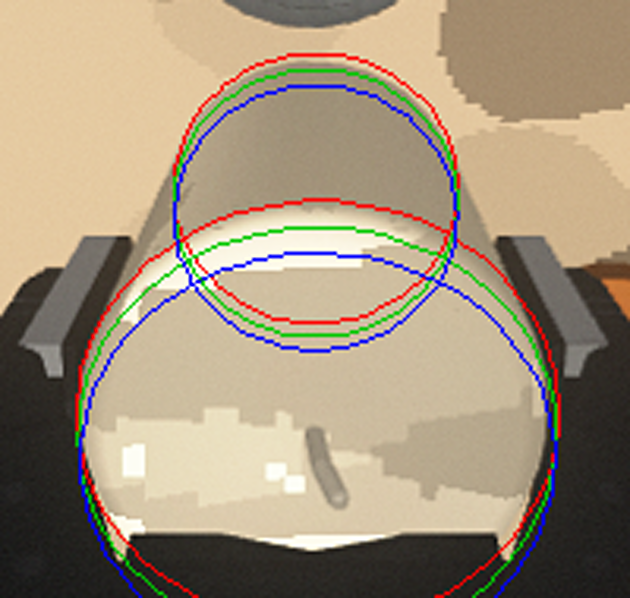

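```bash
python3 - <<'E'
from h import *
im=cv2.cvtColor(cv2.imread('pics/wrist4.png'),cv2.COLOR_BGR2RGB)
c=read_camera("wrist"); k=6
cr=cv2.resize(c["pixels"][68:184,226:340],None,fx=5,fy=5,interpolation=cv2.INTER_CUBIC)
for (ctr,col) in [((.5365,-.0722),(255,0,0)),((.5355,-.071),(0,255,0))]:
    for z,r in ((.05,.033),(.068,.0025)):
        P=np.array([proj(c,[ctr[0]+r*np.cos(a),ctr[1]+r*np.sin(a),z]) for a in np.linspace(0,6.28,60)])
        cv2.polylines(cr,[((P-[226,68]+.5)*5).round().astype(np.int32)],True,col,1)
save(cr,"hold4")
E
```

```text
(no output)
```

View pics/hold4.png

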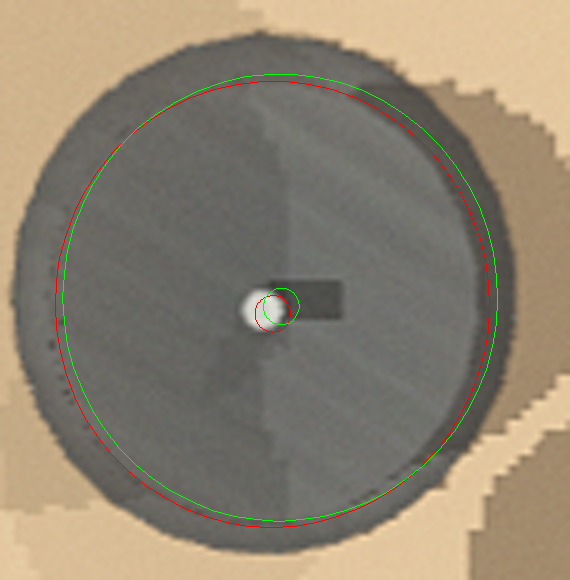

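Pin at pixel (278,129), which gives about (0.536, -0.073). The plate outline agrees. The candle sits about centred in the grip, roughly 1 mm behind the TCP in x. I approach a point on the 5 mm search ring.

move_arm --gripper '[0.5, 0.5, 0.5, 0.5, 0.5]' --pt "2 0 0" --pt "5 -0.1 1" --pt "6.6 -0.1 2.5" --pt "6.6 -0.1 3" --pt "6.6 -0.1 3" --twist '[0, 0, 0, 0, 0]'

```text
t: 6.18
eef_pos: [0.5312, -0.0738, 0.1899]
tool_rot: [-0.001, -0.0, 1.0, 0.0]
contact_force: [-0.1, 0.1, -2.5]
gripper_width: 0.645
```

```bash
python3 - <<'E'
from h import *
F=[];P=[]
for _ in range(6):
    read_camera("side"); o=get_obs(); F.append(np.r_[o["contact_force"],o["torque"]]);P.append(o["eef_pos"])
print(np.mean(F,0).round(3),np.std(F,0).round(3)); print(np.array(P).round(4)); go([.532,-.073,.176])
c=read_camera("side"); save(cv2.resize(c["pixels"][150:270,210:360],(750,600),interpolation=cv2.INTER_CUBIC),"side5")
E
```

```text
[ 0.064 -0.027 -1.402 -0.017 -0.012  0.027] [0.465 0.281 0.515 0.02  0.034 0.017]
[[ 0.5328 -0.0738  0.1908]
 [ 0.5337 -0.0739  0.1914]
 [ 0.5341 -0.074   0.1916]
 [ 0.5341 -0.0741  0.1917]
 [ 0.5339 -0.0741  0.1916]
 [ 0.5337 -0.0741  0.1915]]
tcp [ 0.5337 -0.0741  0.1915] yaw tool y 90.03 delta cm [0.17 0.11 1.55]
```

View pics/side5.png

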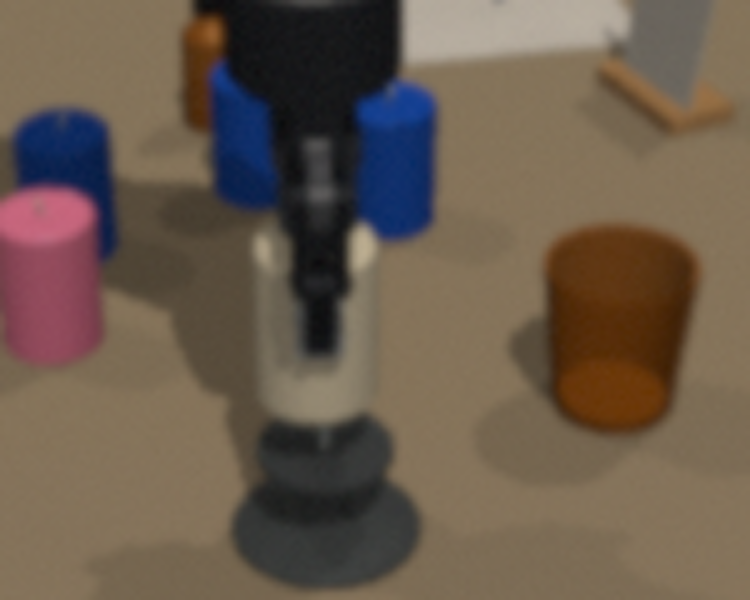

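Free-hang force baseline is Fz about -1.5 N. The side view shows the candle axis about 4 mm left of the pin (plate centre at crop x 325, candle 317), as planned. Lower gently to contact.

move_arm --gripper '[0.5, 0.5, 0.5, 0.5, 0.5]' --pt "0.1 0 0.6" --pt "0.2 0.1 1.2" --pt "0.2 0.1 1.4" --pt "0.2 0.1 1.5" --pt "0.2 0.1 1.6" --twist '[0, 0, 0, 0, 0]'

```text
t: 6.95
eef_pos: [0.5302, -0.0731, 0.1752]
tool_rot: [-0.001, -0.0, 1.0, 0.0]
contact_force: [-5.8, -0.1, 16.2]
gripper_width: 0.651
```

move_arm --gripper '[0.5, 0.5, 0.5]' --pt "0 0 0.05" --pt "0 0 0.1" --pt "0 0 0.1" --twist '[0, 0, 0]'

```text
t: 7.2
eef_pos: [0.5303, -0.0731, 0.1751]
tool_rot: [-0.0, -0.0, 1.0, 0.0]
contact_force: [-6.1, 1.3, 15.2]
gripper_width: 0.649
```

Contact is already at 16 N, so I back off.

move_arm --gripper '[0.5, 0.5, 0.5]' --pt "0 0 -0.15" --pt "0 0 -0.2" --pt "0 0 -0.2" --twist '[0, 0, 0]'

```text
t: 7.45
eef_pos: [0.5307, -0.0733, 0.1758]
tool_rot: [0.0, -0.0, 1.0, -0.0]
contact_force: [-0.7, 0.8, -1.4]
gripper_width: 0.646
```

move_arm --gripper '[0.5, 0.5]' --pt "0 0 0.05" --pt "0 0 0.05" --twist '[0, 0]'

```text
t: 7.62
eef_pos: [0.5308, -0.0733, 0.1755]
tool_rot: [0.0, -0.0, 1.0, 0.0]
contact_force: [-1.2, 0.1, 4.7]
gripper_width: 0.644
```

move_arm --gripper '[0.5, 0.5]' --pt "0 0 0" --pt "0 0 0" --twist '[0, 0]'

```text
t: 7.78
eef_pos: [0.5307, -0.0733, 0.1755]
tool_rot: [0.0, -0.0, 1.0, 0.0]
contact_force: [-0.7, 0.5, 4.0]
gripper_width: 0.648
```

move_arm --gripper '[0.5, 0.5, 0.5, 0.5, 0.5]' --pt "-0.12 0.02 0" --pt "-0.13 0.12 0" --pt "-0.16 0.22 0" --pt "-0.22 0.31 0" --pt "-0.29 0.39 0" --twist '[0, 0, 0, 0, 0]'

```text
t: 8.2
eef_pos: [0.5335, -0.0698, 0.1755]
tool_rot: [0.0, 0.0, 1.0, -0.0]
contact_force: [-1.8, -1.7, 5.2]
gripper_width: 0.649
```

move_arm --gripper '[0.5, 0.5, 0.5, 0.5, 0.5]' --pt "-0.08 0.06 0" --pt "-0.18 0.1 0" --pt "-0.28 0.13 0" --pt "-0.38 0.13 0" --pt "-0.48 0.1 0" --twist '[0, 0, 0, 0, 0]'

```text
t: 8.62
eef_pos: [0.5374, -0.068, 0.1754]
tool_rot: [-0.001, -0.0, 1.0, 0.0]
contact_force: [-5.9, -0.4, 9.1]
gripper_width: 0.644
```

move_arm --gripper '[0.5, 0.5, 0.5, 0.5, 0.5]' --pt "-0.1 -0.04 -0.03" --pt "-0.18 -0.1 -0.03" --pt "-0.25 -0.18 -0.03" --pt "-0.31 -0.27 -0.03" --pt "-0.34 -0.37 -0.03" --twist '[0, 0, 0, 0, 0]'

```text
t: 9.03
eef_pos: [0.5421, -0.0715, 0.1756]
tool_rot: [0.0, -0.0, 1.0, 0.0]
contact_force: [-0.8, 1.7, 1.4]
gripper_width: 0.645
```

move_arm --gripper '[0.5, 0.5, 0.5, 0.5, 0.5]' --pt "-0.01 -0.1 0.02" --pt "0 -0.2 0.02" --pt "0.03 -0.3 0.02" --pt "0.09 -0.39 0.02" --pt "0.16 -0.47 0.02" --twist '[0, 0, 0, 0, 0]'

```text
t: 9.45
eef_pos: [0.5404, -0.0771, 0.1756]
tool_rot: [0.001, 0.0, 1.0, -0.0]
contact_force: [1.0, 2.1, 1.3]
gripper_width: 0.648
```

move_arm --gripper '[0.5, 0.5, 0.5, 0.5, 0.5]' --pt "0.08 -0.06 0.02" --pt "0.18 -0.1 0.02" --pt "0.28 -0.13 0.02" --pt "0.38 -0.13 0.02" --pt "0.48 -0.1 0.02" --twist '[0, 0, 0, 0, 0]'

```text
t: 9.87
eef_pos: [0.5343, -0.0781, 0.1748]
tool_rot: [-0.001, 0.0, 1.0, -0.0]
contact_force: [-0.9, -0.8, -1.9]
gripper_width: 0.645
```

move_arm --gripper '[0.5, 0.5, 0.5, 0.5, 0.5]' --pt "0.1 0.04 0" --pt "0.18 0.1 0" --pt "0.25 0.18 0" --pt "0.31 0.27 0" --pt "0.34 0.37 0" --twist '[0, 0, 0, 0, 0]'

```text
t: 10.28
eef_pos: [0.5319, -0.0743, 0.1755]
tool_rot: [0.0, 0.0, 1.0, -0.0]
contact_force: [0.3, -1.4, 0.8]
gripper_width: 0.644
```

At (0.5343, -0.0781) z dropped 0.7 mm with no contact force, so that is the hole. It slid out again over the chamfer on the next call. I go back there.

move_arm --gripper '[0.5, 0.5, 0.5, 0.5, 0.5]' --pt "-0.05 -0.1 0" --pt "-0.1 -0.2 0" --pt "-0.16 -0.3 0" --pt "-0.22 -0.4 0" --pt "-0.22 -0.4 0.02" --twist '[0, 0, 0, 0, 0]'

```text
t: 10.7
eef_pos: [0.5341, -0.0785, 0.1749]
tool_rot: [-0.0, 0.0, 1.0, -0.0]
contact_force: [0.8, 0.3, -1.0]
gripper_width: 0.646
```

Dropped again and free of force. Lower slowly.

move_arm --gripper '[0.5, 0.5, 0.5, 0.5]' --pt "0 0 0.04" --pt "0 0 0.08" --pt "0 0 0.1" --pt "0 0 0.1" --twist '[0, 0, 0, 0]'

```text
t: 11.03
eef_pos: [0.534, -0.078, 0.174]
tool_rot: [-0.0, -0.0, 1.0, -0.0]
contact_force: [-0.1, 0.9, -1.5]
gripper_width: 0.648
```

move_arm --gripper '[0.5, 0.5, 0.5, 0.5, 0.5]' --pt "0 0 0.1" --pt "0 0 0.2" --pt "0 0 0.3" --pt "0 0 0.4" --pt "0 0 0.4" --twist '[0, 0, 0, 0, 0]'

```text
t: 11.45
eef_pos: [0.5339, -0.078, 0.1698]
tool_rot: [-0.0, -0.0, 1.0, 0.0]
contact_force: [0.4, 0.4, -2.3]
gripper_width: 0.647
```

```bash
python3 - <<'E'
from h import *
o=get_obs();print(o['t'],np.round(o['contact_force'],2)); go([.534,-.078,.1575])
E
```

```text
11.45 [ 0.42  0.44 -2.31]
tcp [ 0.5339 -0.078   0.1698] yaw tool y 90.01 delta cm [-0.01 -0.    1.23]
```

move_arm --gripper '[0.5, 0.5, 0.5, 0.5, 0.5]' --pt "0 0 0.25" --pt "0 0 0.5" --pt "0 0 0.75" --pt "0 0 0.95" --pt "0 0 1.0" --twist '[0, 0, 0, 0, 0]'

```text
t: 11.87
eef_pos: [0.5338, -0.078, 0.1596]
tool_rot: [-0.0, -0.0, 1.0, -0.0]
contact_force: [0.4, 0.9, -2.1]
gripper_width: 0.647
```

move_arm --gripper '[0.5, 0.5, 0.5]' --pt "-0.03 0.04 0" --pt "-0.06 0.09 0" --pt "-0.06 0.09 0" --twist '[0, 0, 0]'

```text
t: 12.12
eef_pos: [0.5349, -0.077, 0.1602]
tool_rot: [0.0, -0.0, 1.0, 0.0]
contact_force: [-0.3, -0.9, -1.5]
gripper_width: 0.651
```

move_arm --gripper '[0.5, 0.5, 0.5]' --pt "-0.03 0.04 0" --pt "-0.06 0.09 0" --pt "-0.06 0.09 0" --twist '[0, 0, 0]'

```text
t: 12.37
eef_pos: [0.5354, -0.0761, 0.1602]
tool_rot: [0.0, -0.0, 1.0, 0.0]
contact_force: [0.9, -0.6, -1.3]
gripper_width: 0.646
```

move_arm --gripper '[0.5, 0.5, 0.5]' --pt "-0.03 0.04 0" --pt "-0.06 0.08 0" --pt "-0.06 0.08 0" --twist '[0, 0, 0]'

```text
t: 12.62
eef_pos: [0.5359, -0.0755, 0.1601]
tool_rot: [-0.0, -0.0, 1.0, -0.0]
contact_force: [-0.6, 0.2, -1.2]
gripper_width: 0.647
```

move_arm --gripper '[0.5, 0.5, 0.5]' --pt "-0.03 0.03 0" --pt "-0.05 0.06 0" --pt "-0.05 0.06 0" --twist '[0, 0, 0]'

```text
t: 12.87
eef_pos: [0.5361, -0.0754, 0.16]
tool_rot: [-0.0, 0.0, 1.0, -0.0]
contact_force: [-2.3, -2.2, -0.8]
gripper_width: 0.645
```

```bash
python3 - <<'E'
from h import *
F=[];P=[]
for n in ["side","scene","side","scene","side"]:
    c=read_camera(n); o=get_obs(); F.append(o["contact_force"]);P.append(o["eef_pos"])
    im=c["pixels"]
    if n=="side": save(cv2.resize(im[160:280,210:360],(750,600),interpolation=cv2.INTER_CUBIC),"side6")
    else: save(cv2.resize(im[140:240,200:320],(720,600),interpolation=cv2.INTER_CUBIC),"scene6")
print(np.mean(F,0).round(2),np.array(P).round(4))
E
```

```text
[-1.96 -2.75 -0.4 ] [[ 0.5361 -0.0754  0.1601]
 [ 0.5361 -0.0754  0.16  ]
 [ 0.5361 -0.0753  0.16  ]
 [ 0.5361 -0.0753  0.16  ]
 [ 0.5361 -0.0753  0.16  ]]
```

View pics/side6.png

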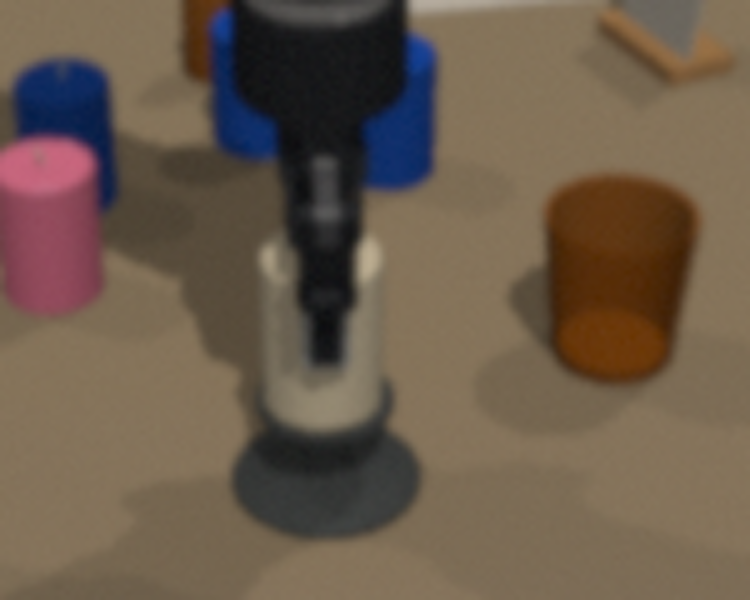

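View pics/scene6.png

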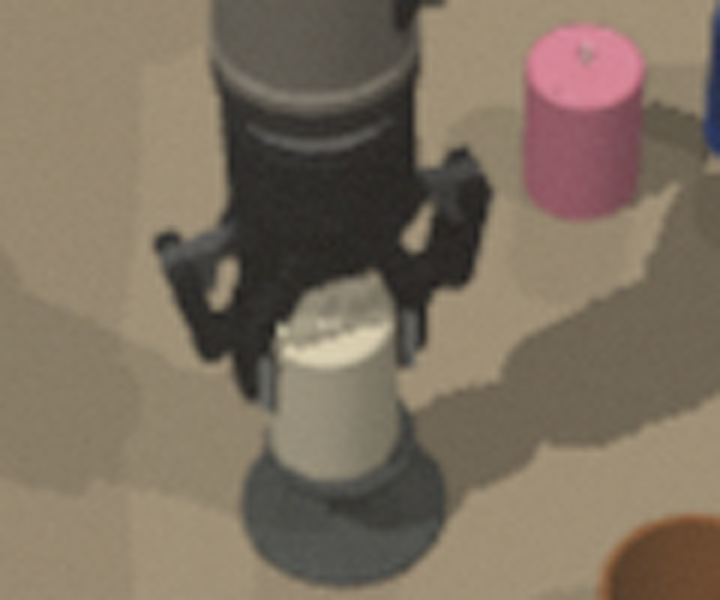

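The wall meets the pin at 2–3 N sideways, so the candle is as central as the slack allows (about 2.5 mm off by estimate). Ease off a little and lower onto the plate.

move_arm --gripper '[0.5, 0.5, 0.5, 0.5, 0.5]' --pt "0.02 -0.03 0.03" --pt "0.02 -0.03 0.07" --pt "0.02 -0.03 0.11" --pt "0.02 -0.03 0.15" --pt "0.02 -0.03 0.15" --twist '[0, 0, 0, 0, 0]'

```text
t: 13.53
eef_pos: [0.5361, -0.0754, 0.1585]
tool_rot: [-0.0, 0.0, 1.0, -0.0]
contact_force: [-1.5, -4.3, -0.2]
gripper_width: 0.645
```

move_arm --gripper '[0.5, 0.5, 0.5]' --pt "0 0 0.03" --pt "0 0 0.06" --pt "0 0 0.06" --twist '[0, 0, 0]'

```text
t: 13.78
eef_pos: [0.5361, -0.0754, 0.158]
tool_rot: [-0.0, -0.0, 1.0, -0.0]
contact_force: [-2.9, -3.5, -0.4]
gripper_width: 0.643
```

move_arm --gripper '[0.5, 0.5, 0.5]' --pt "0.01 -0.02 0.02" --pt "0.01 -0.02 0.05" --pt "0.01 -0.02 0.05" --twist '[0, 0, 0]'

```text
t: 14.03
eef_pos: [0.5361, -0.0754, 0.1578]
tool_rot: [0.0, -0.0, 1.0, 0.0]
contact_force: [-3.7, -3.7, 3.4]
gripper_width: 0.646
```

move_arm --gripper '[0.5, 0.5]' --pt "0 0 0.03" --pt "0 0 0.03" --twist '[0, 0]'

```text
t: 14.2
eef_pos: [0.5361, -0.0754, 0.1577]
tool_rot: [0.0, -0.0, 1.0, 0.0]
contact_force: [-4.1, -3.2, 6.6]
gripper_width: 0.646
```

Seated at z 0.1577 (0.1575 expected) with about 8 N. I relax the sideways and downward load before opening.

move_arm --gripper '[0.5, 0.5, 0.5]' --pt "0.03 -0.02 -0.03" --pt "0.05 -0.04 -0.04" --pt "0.05 -0.04 -0.04" --twist '[0, 0, 0]'

```text
t: 14.45
eef_pos: [0.536, -0.0754, 0.1578]
tool_rot: [0.0, -0.0, 1.0, 0.0]
contact_force: [-1.0, -2.9, 2.4]
gripper_width: 0.643
```

move_arm --gripper '[0.5, 0.5]' --pt "0.01 -0.03 0" --pt "0.01 -0.04 0" --twist '[0, 0]'

```text
t: 14.62
eef_pos: [0.5359, -0.0755, 0.1577]
tool_rot: [0.0, -0.0, 1.0, 0.0]
contact_force: [-0.0, -1.3, 1.9]
gripper_width: 0.646
```

move_arm --gripper '[0.66, 0.68, 0.7, 0.75, 0.8]' --pt "0 0 0" --pt "0 0 0" --pt "0 0 0" --pt "0 0 0" --pt "0 0 0" --twist '[0, 0, 0, 0, 0]' --squeeze 20

```text
t: 15.03
eef_pos: [0.5356, -0.0759, 0.1576]
tool_rot: [0.0, -0.0, 1.0, 0.0]
contact_force: [0.0, -0.2, -0.2]
gripper_width: 0.799
```

move_arm --gripper '[0.9, 1, 1, 1, 1]' --pt "0 0 0" --pt "0 0 0" --pt "0 0 0" --pt "0 0 0" --pt "0 0 0" --twist '[0, 0, 0, 0, 0]'

```text
t: 15.45
eef_pos: [0.5355, -0.0762, 0.1576]
tool_rot: [-0.0, -0.0, 1.0, 0.0]
contact_force: [0.2, -0.3, -0.4]
gripper_width: 1.002
```

```bash
python3 - <<'E'
from h import *
o=get_obs();print(o['t'],o['gripper_width'],o['eef_pos'],np.round(o['contact_force'],2))
c=read_camera("wrist"); save(c["pixels"],"wrist7")
E
```

```text
15.45 1.0019026730064013 [ 0.53547505 -0.07616389  0.15759169] [ 0.25 -0.31 -0.4 ]
```

View pics/wrist7.png

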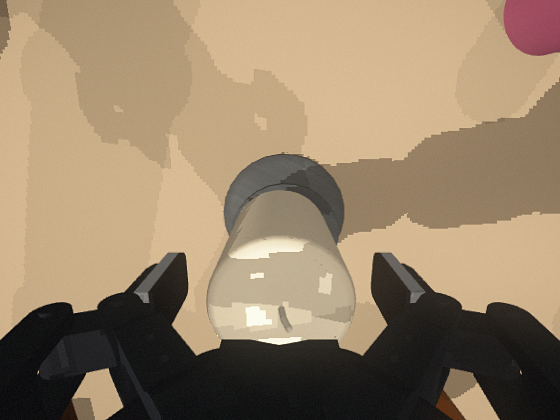

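The fingers are clear of the candle, with space on both sides. Retreat straight up and check the seating from a distance.

move_arm --gripper '[1, 1, 1, 1, 1]' --pt "0 0 -1" --pt "0 0 -4" --pt "0 0 -8" --pt "0 0 -12" --pt "0 0 -14" --twist '[0, 0, 0, 0, 0]'

```text
t: 15.92
eef_pos: [0.5369, -0.0767, 0.303]
tool_rot: [0.003, 0.0, 1.0, 0.0]
contact_force: [-0.5, -0.5, 0.2]
gripper_width: 1.002
```

move_arm --gripper '[1, 1, 1, 1, 1]' --pt "-2 0 0" --pt "-4 0 0" --pt "-6 0 0" --pt "-6 0 0" --pt "-6 0 0" --twist '[0, 0, 0, 0, 0]'

```text
t: 16.33
eef_pos: [0.5959, -0.0761, 0.298]
tool_rot: [0.0, -0.0, 1.0, -0.0]
contact_force: [-1.0, -0.3, -0.5]
gripper_width: 1.002
```

```bash
python3 - <<'E'
from h import *
read_camera("side");read_camera("side");read_camera("side")
A=[]
for n in ["side","scene","wrist"]:
    c=read_camera(n); print(n,[(np.round(r["centre"],4).tolist(),round(r["p"],2)) for r in spot_point("candle_base",n)])
    im=c["pixels"]
    u,v=proj(c,[.536,-.073,.08]).astype(int)
    h=70 if n=="wrist" else 35
    cr=im[max(v-h,0):v+h,u-h:u+h].copy(); f=400/cr.shape[1]; cr=cv2.resize(cr,None,fx=f,fy=f,interpolation=cv2.INTER_CUBIC)
    for (x,y,z,r,col) in [(.5362,-.0731,.05,.033,(255,0,0)),(.5362,-.0731,.13,.028,(0,255,0)),(.5362,-.0731,.05,.028,(0,255,0))]:
        P=np.array([proj(c,[x+r*np.cos(a),y+r*np.sin(a),z]) for a in np.linspace(0,6.28,60)])
        cv2.polylines(cr,[((P-[u-h,max(v-h,0)]+.5)*f).round().astype(np.int32)],True,col,1)
    raw=cv2.resize(im[max(v-h,0):v+h,u-h:u+h],(cr.shape[1],cr.shape[0]),interpolation=cv2.INTER_CUBIC)
    out=np.hstack([raw,cr]); save(out,n+"8"); print(out.shape,u-h,v-h,f)
o=get_obs(); print(o['t'],np.round(o['contact_force'],2),o['eef_pos'])
E
```

```text
side [([0.5371, -0.0775, 0.05], 0.92), ([0.4009, 0.1953, -0.0042], 0.87), ([0.5125, 0.2596, -0.0011], 0.69), ([0.3927, 0.1017, 0.0034], 0.66), ([0.5836, 0.2159, 0.0032], 0.59)]
(400, 800, 3) 238 193 5.714285714285714
scene [([0.5349, -0.075, 0.0486], 0.96), ([0.5894, 0.2204, -0.0026], 0.93), ([0.5102, 0.2581, -0.0006], 0.69), ([0.3972, 0.1051, 0.0012], 0.68), ([0.3989, 0.1959, 0.0006], 0.61)]
(400, 800, 3) 221 169 5.714285714285714
wrist [([0.5894, 0.219, -0.0008], 0.93), ([0.3963, 0.1963, 0.0001], 0.92)]
(400, 800, 3) 213 61 2.857142857142857
16.7833 [-0.41 -0.47 -0.66] [ 0.59522524 -0.07617115  0.29772527]
```

View pics/side8.png

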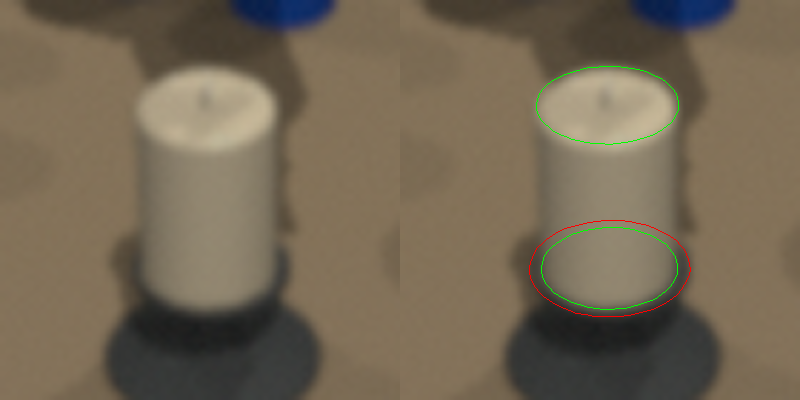

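View pics/scene8.png

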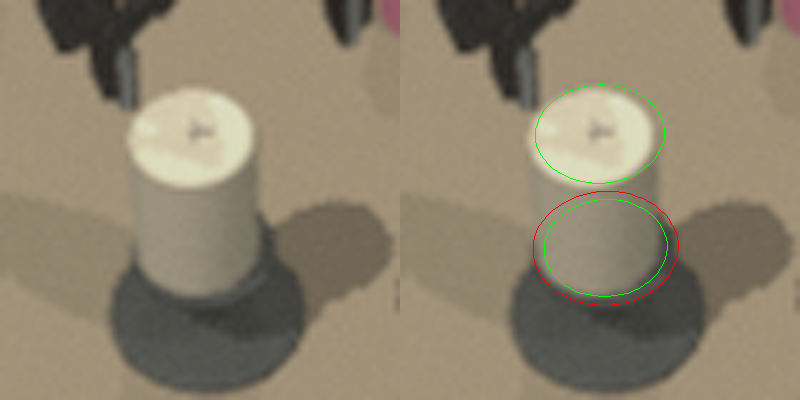

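View pics/wrist8.png

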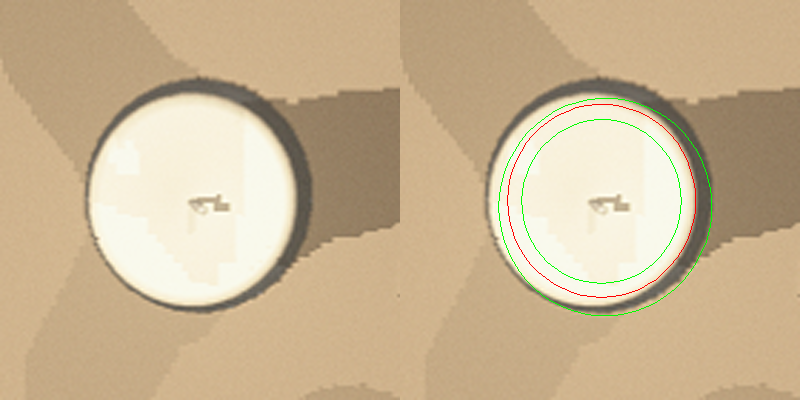

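The candle stands upright on the plate with its base flat. Centring looks close to the 4 mm limit, so I measure candle against holder more carefully.

```bash
python3 - <<'E'
from h import *
from scipy.optimize import least_squares
def ext(c,x,y,z,r):
    P=np.array([proj(c,[x+r*np.cos(a),y+r*np.sin(a),z]) for a in np.linspace(0,2*np.pi,721)])
    return P[:,0].min(),P[:,0].max(),P[:,1].min(),P[:,1].max()
# measured extents in px from crops: left,right (top,bottom)
C={n:read_camera(n) for n in ["side","scene","wrist"]}
off={"side":(238,193,400/70),"scene":(221,169,400/70),"wrist":(213,61,400/140)}
def px(n,u=None,v=None):
    o=off[n]; return (u/o[2]+o[0]-.5 if u is not None else None, v/o[2]+o[1]-.5 if v is not None else None)
def fit(obs,z,r,ns):
    def f(p):
        out=[]
        for n in ns:
            e=ext(C[n],p[0],p[1],z,r)
            for k,val in obs[n].items():
                m=px(n,u=val)[0] if k<2 else px(n,v=val)[1]; out.append(e[k]-m)
        return out
    s=least_squares(f,[.536,-.073]); return s.x.round(4),np.round(s.fun,2)
foot={"side":{0:105,1:320},"scene":{0:111,1:305,3:392}}
top={"side":{0:137,1:278,2:66},"scene":{0:128,1:254,2:88},"wrist":{0:88,1:297,2:92,3:307}}
print('foot z0',fit(foot,0.003,.046,["side","scene"]))
for r in(.0275,.028):
  print('top',fit(top,.13,r,["side","scene"]),fit(top,.13,r,["wrist"]))
print('foot scene',fit(foot,0.003,.046,["scene"]))
E
```

```text
foot z0 (array([ 0.5371, -0.0735]), array([-0.25,  0.3 , -0.3 ,  0.3 , -0.09]))
top (array([ 0.5362, -0.0764]), array([ 0.04, -0.07,  0.86,  0.15,  0.33, -0.14])) (array([ 0.5347, -0.0763]), array([-0.1 ,  0.1 ,  0.02, -0.01]))
top (array([ 0.5362, -0.0766]), array([-0.15,  0.19,  0.77, -0.08,  0.5 , -0.25])) (array([ 0.5348, -0.0763]), array([-0.76,  0.76, -0.6 ,  0.72]))
foot scene (array([ 0.5373, -0.0736]), array([-0.3 ,  0.3 , -0.01]))
```

Side and scene together give an offset of about 3.1 mm; the wrist camera gives 3.5 mm. That is inside 4 mm but with little margin, and the candle appears to have been drawn back nearly 1 mm at release. With plenty of time left, I regrip gently and nudge it back to the centred end of its slack.

move_arm --gripper '[1, 1, 1, 1, 1]' --pt "2 0.1 0" --pt "4 0.1 0" --pt "5.92 0.1 0" --pt "5.92 0.1 0" --pt "5.92 0.1 2" --twist '[0, 0, 0, 0, 0]'

```text
t: 17.35
eef_pos: [0.5377, -0.0756, 0.2809]
tool_rot: [0.003, 0.0, 1.0, 0.0]
contact_force: [1.4, 0.3, 0.0]
gripper_width: 1.002
```

```bash
python3 -c "
from h import *
read_camera('wrist');read_camera('wrist');read_camera('wrist');read_camera('wrist')
go([.5360,-.0752,.160]);print(get_obs()['t'])"
```

```text
tcp [ 0.5365 -0.0751  0.2775] yaw tool y 90.02 delta cm [ 3.000e-02 -1.000e-02  1.175e+01]
17.55
```

move_arm --gripper '[1, 1, 1, 1, 1]' --pt "0 0 3" --pt "0 0 6" --pt "0 0 9" --pt "0 0 11" --pt "0 0 11.75" --twist '[0, 0, 0, 0, 0]'

```text
t: 17.97
eef_pos: [0.5355, -0.0749, 0.1578]
tool_rot: [-0.002, -0.0, 1.0, -0.0]
contact_force: [-0.1, -0.3, 0.5]
gripper_width: 0.998
```

```bash
python3 -c "
from h import *
read_camera('wrist');read_camera('wrist');read_camera('wrist');read_camera('wrist')
go([.5360,-.0752,.160]);print(get_obs()['t'],get_obs()['contact_force'])"
```

```text
tcp [ 0.5374 -0.0753  0.1614] yaw tool y 90.0 delta cm [0.14 0.01 0.14]
18.1667 [ 0.87006815 -0.72317369  0.66851014]
```

move_arm --gripper '[0.85, 0.75, 0.7, 0.68, 0.68]' --pt "0 0 0" --pt "0 0 0" --pt "0 0 0" --pt "0 0 0" --pt "0 0 0" --twist '[0, 0, 0, 0, 0]' --squeeze 20

```text
t: 18.58
eef_pos: [0.5365, -0.0751, 0.1605]
tool_rot: [0.0, -0.0, 1.0, 0.0]
contact_force: [-0.2, -1.3, 0.4]
gripper_width: 0.681
```

move_arm --gripper '[0.66, 0.65, 0.63, 0.63]' --pt "0 0 0" --pt "0 0 0" --pt "0 0 0" --pt "0 0 0" --twist '[0, 0, 0, 0]'

```text
t: 18.92
eef_pos: [0.5364, -0.0755, 0.1604]
tool_rot: [0.0, 0.0, 1.0, -0.0]
contact_force: [-0.3, -1.8, 5.5]
gripper_width: 0.651
```

move_arm --gripper '[0.63, 0.63, 0.63]' --pt "-0.03 0.02 -0.02" --pt "-0.06 0.02 -0.02" --pt "-0.06 0.02 -0.02" --twist '[0, 0, 0]'

```text
t: 19.17
eef_pos: [0.5366, -0.0754, 0.1605]
tool_rot: [-0.0, 0.0, 1.0, -0.0]
contact_force: [-2.9, -2.4, 6.5]
gripper_width: 0.649
```

move_arm --gripper '[0.63, 0.63, 0.63]' --pt "-0.03 0.03 -0.04" --pt "-0.04 0.05 -0.06" --pt "-0.04 0.05 -0.06" --twist '[0, 0, 0]'

```text
t: 19.42
eef_pos: [0.5367, -0.0752, 0.1605]
tool_rot: [-0.001, 0.0, 1.0, -0.0]
contact_force: [-2.2, -5.5, 0.7]
gripper_width: 0.648
```

move_arm --gripper '[0.63, 0.63, 0.63]' --pt "0.01 -0.03 0.01" --pt "0.02 -0.06 0.01" --pt "0.02 -0.06 0.01" --twist '[0, 0, 0]'

```text
t: 19.67
eef_pos: [0.5367, -0.0753, 0.1606]
tool_rot: [-0.0, 0.0, 1.0, -0.0]
contact_force: [-2.9, -3.8, 0.3]
gripper_width: 0.651
```

move_arm --gripper '[0.63, 0.63, 0.66, 0.68, 0.7]' --pt "0.02 -0.02 0" --pt "0.02 -0.03 0" --pt "0.02 -0.03 0" --pt "0.02 -0.03 0" --pt "0.02 -0.03 0" --twist '[0, 0, 0, 0, 0]'

```text
t: 20.08
eef_pos: [0.5376, -0.0742, 0.161]
tool_rot: [0.001, -0.001, 1.0, 0.001]
contact_force: [0.3, 0.1, -0.1]
gripper_width: 0.7
```

move_arm --gripper '[0.8, 0.9, 1, 1, 1]' --pt "0 0 0" --pt "0 0 0" --pt "0 0 0" --pt "0 0 0" --pt "0 0 0" --twist '[0, 0, 0, 0, 0]'

```text
t: 20.5
eef_pos: [0.537, -0.0752, 0.1608]
tool_rot: [0.0, -0.0, 1.0, 0.0]
contact_force: [0.3, 0.3, 0.4]
gripper_width: 1.001
```

move_arm --gripper '[1, 1, 1, 1, 1]' --pt "0 0 -1" --pt "0 0 -4" --pt "0 0 -8" --pt "0 0 -12" --pt "0 0 -14" --twist '[0, 0, 0, 0, 0]'

```text
t: 20.92
eef_pos: [0.5382, -0.0759, 0.3062]
tool_rot: [0.003, 0.0, 1.0, 0.0]
contact_force: [1.0, -0.8, -0.6]
gripper_width: 0.999
```

move_arm --gripper '[1, 1, 1, 1, 1]' --pt "-2 0 0" --pt "-4 0 0" --pt "-6 0 0" --pt "-6 0 0" --pt "-6 0 0" --twist '[0, 0, 0, 0, 0]'

```text
t: 21.33
eef_pos: [0.5972, -0.0753, 0.3011]
tool_rot: [0.0, -0.0, 1.0, -0.0]
contact_force: [0.1, 0.5, -0.4]
gripper_width: 1.001
```

```bash
python3 - <<'E'
from h import *
for _ in range(5): read_camera("side")
out=[]
for n in ["side","scene","wrist"]:
    c=read_camera(n); print(n,[(np.round(r["centre"],4).tolist(),round(r["p"],2)) for r in spot_point("candle_base",n)][:2])
    im=c["pixels"]; save(im,n+"9")
    u,v=proj(c,[.536,-.073,.08]).astype(int); h=70 if n=="wrist" else 35
    print(n,u-h,v-h); save(cv2.resize(im[v-h:v+h,u-h:u+h],(400,400),interpolation=cv2.INTER_CUBIC),n+"9c")
a=[cv2.imread(f'pics/{n}9c.png') for n in ["side","scene"]]; cv2.imwrite('pics/pair9.png',np.hstack(a))
print(get_obs()['t'],get_obs()['eef_pos'])
E
```

```text
side [([0.5141, 0.2615, -0.0004], 0.97), ([0.401, 0.1983, 0.0005], 0.77)]
side 238 193
scene [([0.5341, -0.0766, 0.0502], 0.95), ([0.3982, 0.1948, -0.0006], 0.94)]
scene 221 169
wrist [([0.5888, 0.22, -0.0016], 0.61)]
wrist 212 60
21.8833 [ 0.59677004 -0.0753526   0.3008731 ]
```

View pics/pair9.png

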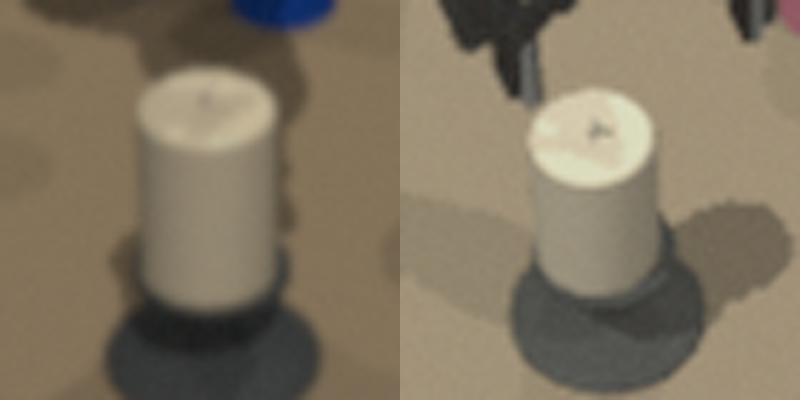

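View pics/wrist9c.png

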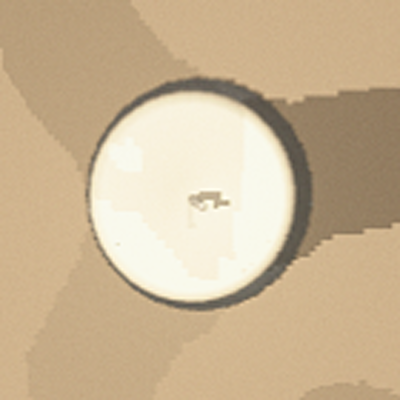

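View pics/scene9.png

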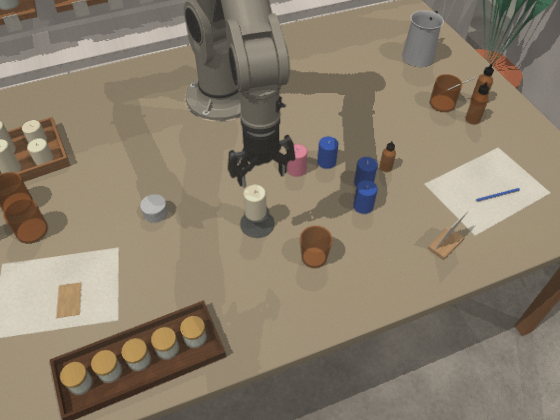

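```bash
python3 - <<'E'
from h import *
c=read_camera("wrist"); f=400/140; o=np.array([212,60])
P=lambda u,v:np.array([u,v])/f+o-.5
from scipy.optimize import least_squares
def ext(x,y,z,r):
    Q=np.array([proj(c,[x+r*np.cos(a),y+r*np.sin(a),z]) for a in np.linspace(0,2*np.pi,361)]); return np.r_[Q.min(0),Q.max(0)]
for nm,z,r,l,t,rr,b in [("top",.13,.0275,90,90,297,304),("foot",.003,.046,87,76,311,310)]:
    m=np.r_[P(l,t),P(rr,b)]
    s=least_squares(lambda p:ext(p[0],p[1],z,p[2])-m,[.536,-.073,r]); print(nm,s.x.round(4),s.fun.round(2))
print(get_obs()['t'])
E
```

```text
top [ 0.5348 -0.076   0.0276] [-0.13  0.12  0.13 -0.13]
foot [ 0.5355 -0.0737  0.0458] [-0.33  0.31  0.33 -0.33]
21.9333
```

All three cameras put the axis 2.4–3.5 mm from the holder's centre, which is within 4 mm. The candle is flat and free of the gripper, and the bystanders have not moved. I hand it in.

```bash
python3 -c "
from station import *
print(hand_in())"
```

```text
the job is handed in; nothing more can be done
None
```

The ivory candle is on the holder with the pin in its hole and its base flat on the plate. The job was handed in at about 22 s, with the gripper open and clear.

- **Finding the hole:** I slid the candle's base lightly around a 5 mm ring over the pin. It dropped in about 5.9 mm off the candle's axis, and I lowered it 18 mm without force.
- **Seating:** The tool stopped at z 0.1577 against 0.1575 expected, at about 8 N. The candle looks upright with no edge hanging over in the last pictures.
- **Centring:** I pushed the candle to the centred end of its slack, then regripped once to repeat that. It barely moved the second time, so it already sat at the limit. The final wrist picture puts its axis 2.4 mm from the holder's centre. Before the regrip I measured 3.1 mm (scene and side) and 3.5 mm (wrist). All are within 4 mm, but the cameras are only good to about 2 mm, so the margin is modest.
- **One thing that went less well:** The first touch on the pin reached about 17 N for a quarter of a second. That is above the 3–8 N advised but under the 20 N limit, and I backed off at once. While sliding around the pin, contact peaked at about 10.5 N.
- **Bystanders:** The tumbler, bottle, tin and other candles were not touched and look unmoved in the last scene picture.

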